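# Repack flux bottles into the divided carton

## Robot

A 6-joint arm with a two-finger parallel gripper is mounted at the origin on the work surface. World frame = base frame: x ahead of the robot, y to its left, z up, the work surface at z = 0. Lengths are in mm, angles in rad, forces in N, time in s.
With the tool pointing down it reaches from about 350 to 775 mm from the base axis. Payload 7.3 kg.
Tool frame: the origin (TCP) lies at the very end of the fingers, on their centre line; the grasp point (between the pads) lies 19 mm behind it; z points along the fingers, y is the line along which they close (so a half turn about z gives the same grasp; the last joint's range is limited). The gripper opens to 92 mm and grips with 3 to 60 N. Pads are 19 mm wide; open, the fingers measure 130 mm over their backs; the gripper's body (75 mm by 190 mm) begins 47 mm behind the grasp point.
Start: joints at [-1.472, 0.342, 1.524, -0, 1.275, -0.146], TCP at [127.262, -509.362, 226.741] pointing down, gripper open.
Joint ranges: [-2.53, 2.53], [-0.77, 2.02], [0.04, 2.7], [-1, 4.14], [0.28, 2.66], [-3.11, 3.11]. Speed limits (rad/s): [2.57, 2.57, 3.14, 3.14, 3.14, 3.14].

## Interface

Orientations are given as [roll, pitch, yaw] about the fixed x, y, z axes, in that order (R = Rz(yaw) Ry(pitch) Rx(roll)).
In Python, from plant import get_obs, optics, ticket, finder gives the robot as it stands.
- The arm moves only by the tool send_rows, never from a script. Its arguments are lists of equal length, an entry for each row: "offset": the shift along the tool's x, y, z scaled (see below), a list of three; "delta_rot": the turn, a rotation vector about the tool's x, y, z scaled (see below), a list of three. In form: {"offset": [[dx, dy, dz], ...], "delta_rot": [[rx, ry, rz], ...]}. A call has 1 to 8 rows; each row is the pose to reach, as a shift and turn from the pose commanded when the call began, along the tool's axes at that moment, turning the shorter way round; what a row does not reach only later rows make up. The controller multiplies each number of a shift by 120 mm and each number of a turn by 360 degrees. A row lasts 1/8 s, in which the tool goes at most 62.5 mm and 10.7 degrees, less where a joint would pass 70% of its speed; a pose out of reach is approached as far as the arm can. A call with a number of a shift or a turn outside -1 to 1 is refused whole. A call with a gripper value outside its range is refused whole. "grip" is the opening, from 0 (shut) to 1 (fully open), set as the call begins (left out, the last holds). The fingers move at their own pace and stop on an object; the grip force is fixed at half the most. Time passes only in rows, so rows that repeat a pose let the fingers close. It gives the time, the measured TCP pose, the force, the opening and the grip force at its end, in the units of the state.
- get_obs(): the state, without advancing time (a new reading comes with each control period).
- optics.capture(name): name is "scene" or "top" or "wrist"; returns the picture (480x640x3 uint8, red, green, blue); there is no depth.
- optics.get_calibration(name): a dict with "fx", "fy", "cx", "cy" (pixels), "world_from_camera" (4x4, takes a point from camera to world coordinates). Camera axes: x right, y down, z forward; pixel columns grow to the right and rows downward; lengths in mm; the calibration is good to about 2 mm. A picture is of the moment at which its call begins: read the wrist's pose just before it. get_calibration takes no time and is no camera call; for the wrist camera it gives the pose at the moment of the call.
- ticket.close_job(): hands the job in; it is judged then, once.
Trained networks look in the newest picture that a camera, given by its name, has taken for a name from the list of things; names that differ only in an ending like _2 or _b are one class to them, and where a whole thing is asked for, a point or a joint stands for the part that bears it (a point fixed in the world has none). Each returns a list of dicts, best first, with "confidence" (0 to 1); they miss things now and then, are a little off and sometimes report something else, mostly with a low value. They report only what shows in the picture. A call takes as long as a camera call.
- finder.boxes_of(target, camera): "box" ([left, top, right, bottom] in pixels, round what is visible of it).
- finder.silhouettes(target, camera): "region" (480x640 bool, what is visible of it) and "box" ([left, top, right, bottom] in pixels, round what is visible of it).
- finder.pinpoint(target, camera): "uv" ([column, row] in pixels: a listed point, or the origin of a listed thing).
The state is a dict: "time": time; "joint_positions": joint angles; "dq": joint speeds; "tau": joint torques, N m; "tool_pos": TCP position; "tcp_rot": TCP orientation; "contact_force": force on the tool from outside, world axes, zero at the start; "moment": the same for the moment, N m; "grip_width": finger opening in mm; "finger_force": force on a finger pad.
Only numpy, scipy, OpenCV 4.12 (cv2) and the standard library are available. Lean on these libraries where they do the work, as an engineer would, in place of code of your own. Each camera call takes 0.05 s, during which the arm holds its last target. There are 200 camera calls.

## Task

Swing both flaps of the divided carton up and back past upright. Then stand every flux bottle that is out on the bench upright in a free cell of the carton, one per cell, beside those already packed, and only then fold both flaps down flat to close the carton. Leave the parts bin, tape roll and screwdriver where they are.

Things in the scene. Friction and masses are not known exactly. Their poses are not given: they have to be found in the camera images.
- carton: fixed cardboard carton, outside 262 (x) x 176 (y) mm, rim 106 mm high, all walls 4 mm; origin: centre of its underside. Dividers (tops 45 mm above the bench) make 3 x 2 cells of 82 x 82 mm centred at x = -86, 0, 86 and y = -43, 43 mm; cell floor 4 mm above the bench. Long flaps are hinged on its +y and -y walls; short ones on its ends are folded down and do not move.
- flap_left (a joint): Angle (rad) of the flap on the carton's +y wall: 0 flat, 1.57 upright, 2.4 fully back (stop); starts 0.6 to 1.0. Flap 262 x 80 x 4 mm; hinge line along the carton's x at y = +86 mm, 108 mm high; the flat flaps leave a 12 mm gap along the middle. The stiff crease (0.08 N m) holds it where it is left; 2 to 4 N near its free edge moves it.
- flap_right (a joint): Angle (rad) of the flap on the carton's -y wall: 0 flat, 1.57 upright, 2.4 fully back (stop); starts 0.6 to 1.0. Flap 262 x 80 x 4 mm; hinge line along the carton's x at y = -86 mm, 108 mm high; the flat flaps leave a 12 mm gap along the middle. The stiff crease (0.08 N m) holds it where it is left; 2 to 4 N near its free edge moves it.
- flap_left_edge (a point): middle of the free edge of the +y flap, 80 mm from its hinge
- flap_right_edge (a point): middle of the free edge of the -y flap, 80 mm from its hinge
- bottle1: white plastic flux bottle standing upright: round body 62 mm in diameter up to 46 mm height, conical shoulder to 60 mm, above it a black round screw cap 28 mm in diameter from 60 to 94 mm (its top); 130 to 250 g. Origin at the centre of its underside, z up its axis. Starts out on the bench, to be packed; in some starts it is absent.
- bottle2: white plastic flux bottle standing upright: round body 62 mm in diameter up to 46 mm height, conical shoulder to 60 mm, above it a black round screw cap 28 mm in diameter from 60 to 94 mm (its top); 130 to 250 g. Origin at the centre of its underside, z up its axis. Starts out on the bench, to be packed; in some starts it is absent.
- bottle3: white plastic flux bottle standing upright: round body 62 mm in diameter up to 46 mm height, conical shoulder to 60 mm, above it a black round screw cap 28 mm in diameter from 60 to 94 mm (its top); 130 to 250 g. Origin at the centre of its underside, z up its axis. Starts out on the bench, to be packed; in some starts it is absent.
- bottle4: white plastic flux bottle standing upright: round body 62 mm in diameter up to 46 mm height, conical shoulder to 60 mm, above it a black round screw cap 28 mm in diameter from 60 to 94 mm (its top); 130 to 250 g. Origin at the centre of its underside, z up its axis. Starts out on the bench, to be packed; in some starts it is absent.
- packed1: white plastic flux bottle standing upright: round body 62 mm in diameter up to 46 mm height, conical shoulder to 60 mm, above it a black round screw cap 28 mm in diameter from 60 to 94 mm (its top); 130 to 250 g. Origin at the centre of its underside, z up its axis. Already stands in a cell of the carton at the start; in some starts it is absent.
- packed2: white plastic flux bottle standing upright: round body 62 mm in diameter up to 46 mm height, conical shoulder to 60 mm, above it a black round screw cap 28 mm in diameter from 60 to 94 mm (its top); 130 to 250 g. Origin at the centre of its underside, z up its axis. Already stands in a cell of the carton at the start; in some starts it is absent.
- packed3: white plastic flux bottle standing upright: round body 62 mm in diameter up to 46 mm height, conical shoulder to 60 mm, above it a black round screw cap 28 mm in diameter from 60 to 94 mm (its top); 130 to 250 g. Origin at the centre of its underside, z up its axis. Already stands in a cell of the carton at the start; in some starts it is absent.
- parts_bin: bystander: blue open plastic bin 140 x 95 x 60 mm, to the right of the bottles; origin under its centre
- tape_roll: bystander: clear roll of tape lying flat, 100 mm across, 25 mm high, beyond the bottles; origin under its centre
- screwdriver: bystander: screwdriver lying on the bench near the robot's left, about 200 mm long

How it is judged (in metres and radians):
On the way, in this order (a step that is already met when the one before it is completed fails the run):
1. both flaps are swung up to upright or further back (value of joint each of flap_left, flap_right above 1.5 rad), for 0.2 s.
2. with both flaps still open, every bottle stands upright on the floor of a cell (value of joint each of flap_left, flap_right above 1.3 rad and x of bottle1 in the frame of carton between -0.127 and 0.127 m and y of bottle1 in the frame of carton between -0.084 and 0.084 m and z of bottle1 in the frame of carton between -0.01 and 0.02 m and angle between each of bottle1, bottle2, bottle3, bottle4, packed1, packed2, packed3's own z axis and vertical below 0.2 rad and x of bottle2 in the frame of carton between -0.127 and 0.127 m and y of bottle2 in the frame of carton between -0.084 and 0.084 m and z of bottle2 in the frame of carton between -0.01 and 0.02 m and x of bottle3 in the frame of carton between -0.127 and 0.127 m and y of bottle3 in the frame of carton between -0.084 and 0.084 m and z of bottle3 in the frame of carton between -0.01 and 0.02 m and x of bottle4 in the frame of carton between -0.127 and 0.127 m and y of bottle4 in the frame of carton between -0.084 and 0.084 m and z of bottle4 in the frame of carton between -0.01 and 0.02 m and x of packed1 in the frame of carton between -0.127 and 0.127 m and y of packed1 in the frame of carton between -0.084 and 0.084 m and z of packed1 in the frame of carton between -0.01 and 0.02 m and x of packed2 in the frame of carton between -0.127 and 0.127 m and y of packed2 in the frame of carton between -0.084 and 0.084 m and z of packed2 in the frame of carton between -0.01 and 0.02 m and x of packed3 in the frame of carton between -0.127 and 0.127 m and y of packed3 in the frame of carton between -0.084 and 0.084 m and z of packed3 in the frame of carton between -0.01 and 0.02 m), for 0.3 s.
At the end, for the whole second after the job is handed in: every bottle (those from the bench and those already packed) stands at rest in a cell of the carton, its underside within 20 mm of the carton's underside and tilted less than 0.2 rad, and both flaps lie flat (below 0.25 rad). One cell has room for one bottle only (value of joint each of flap_left, flap_right below 0.25 rad and x of bottle1 in the frame of carton between -0.127 and 0.127 m and y of bottle1 in the frame of carton between -0.084 and 0.084 m and z of bottle1 in the frame of carton between -0.01 and 0.02 m and angle between each of bottle1, bottle2, bottle3, bottle4, packed1, packed2, packed3's own z axis and vertical below 0.2 rad and x of bottle2 in the frame of carton between -0.127 and 0.127 m and y of bottle2 in the frame of carton between -0.084 and 0.084 m and z of bottle2 in the frame of carton between -0.01 and 0.02 m and x of bottle3 in the frame of carton between -0.127 and 0.127 m and y of bottle3 in the frame of carton between -0.084 and 0.084 m and z of bottle3 in the frame of carton between -0.01 and 0.02 m and x of bottle4 in the frame of carton between -0.127 and 0.127 m and y of bottle4 in the frame of carton between -0.084 and 0.084 m and z of bottle4 in the frame of carton between -0.01 and 0.02 m and x of packed1 in the frame of carton between -0.127 and 0.127 m and y of packed1 in the frame of carton between -0.084 and 0.084 m and z of packed1 in the frame of carton between -0.01 and 0.02 m and x of packed2 in the frame of carton between -0.127 and 0.127 m and y of packed2 in the frame of carton between -0.084 and 0.084 m and z of packed2 in the frame of carton between -0.01 and 0.02 m and x of packed3 in the frame of carton between -0.127 and 0.127 m and y of packed3 in the frame of carton between -0.084 and 0.084 m and z of packed3 in the frame of carton between -0.01 and 0.02 m and linear speed of each of bottle1, bottle2, bottle3, bottle4, packed1, packed2, packed3 below 0.03 m/s); the robot touches nothing.
It fails at once if the parts bin is moved more than 40 mm (distance of parts_bin from where it was at the start of the episode above 0.04 m).
It fails at once if the tape roll is moved more than 40 mm (distance of tape_roll from where it was at the start of the episode above 0.04 m).
It fails at once if the screwdriver is moved more than 40 mm (distance of screwdriver from where it was at the start of the episode above 0.04 m).
Of bottle1, bottle2, bottle3, bottle4 only 2 to 4 are there at a start; the rules pass over those that are not, and their reading is None.
Of packed1, packed2, packed3 only 1 to 2 are there at a start; the rules pass over those that are not, and their reading is None.
At some moment in a run one of bottle1, bottle2, bottle3, bottle4 may be knocked a few centimetres aside while the robot is not near it.
It also fails if it takes over 210 s, if anything falls off the work surface, if the arm or the gripper's body presses on something with over 40 N, if the wrist force passes 120 N, or if a joint passes its speed limit or range.

## Working session

There is one attempt and no reset: what is moved stays moved. The work goes in short steps, Python scripts to look and compute and a tool call to move; the robot and the scene stay as the last step left them, time stands still between calls to the robot, and variables do not carry over. Pictures are saved under pics/ and viewed, at most 14 in all, crops included, and the job is handed in when it is done.

Besides the shell and the picture viewer there is one more tool, called as name(argument=value, ...) on one line, values as JSON. send_rows: Moves the arm, as the interface text tells. Its arguments: {"type":"object","properties":{"offset":{"type":"array"},"delta_rot":{"type":"array"},"grip":{"type":"number"}},"required":["offset","delta_rot"]}

```bash
mkdir -p pics; ls; cat > h.py <<'E'
import numpy as np, cv2
from plant import get_obs, optics, ticket, finder
from scipy.spatial.transform import Rotation as R
def snap(n,f): 
    im=optics.capture(n); cv2.imwrite('pics/'+f,im[:,:,::-1]); return im
def ray(n,uv,z):
    c=optics.get_calibration(n);T=np.array(c['world_from_camera'])
    d=T[:3,:3]@np.array([(uv[0]-c['cx'])/c['fx'],(uv[1]-c['cy'])/c['fy'],1]);o=T[:3,3]
    return o+d*(z-o[2])/d[2]
def proj(n,p):
    c=optics.get_calibration(n);T=np.linalg.inv(np.array(c['world_from_camera']))
    q=T[:3,:3]@np.array(p)+T[:3,3]
    return np.array([c['fx']*q[0]/q[2]+c['cx'],c['fy']*q[1]/q[2]+c['cy']])
E
python3 - <<'E'
from h import *
s=get_obs();print(s)
for n in('scene','top'):
    snap(n,n+'0.png');c=optics.get_calibration(n);print(n,c['fx'],np.round(c['world_from_camera'],2).tolist())
    for t in('bottle1','packed1','carton','flap_left_edge','flap_right_edge','parts_bin','tape_roll','screwdriver'):
        for d in finder.pinpoint(t,n): print(n,t,round(d['confidence'],2),np.round(d['uv'],1),np.round(ray(n,d['uv'],4 if t=='packed1' else 0)[:2],0))
E
```

```text
pics
{'time': 0.0, 'joint_positions': array([-1.47198428e+00,  3.42710325e-01,  1.52501499e+00,  1.54400542e-05,
        1.27540970e+00, -1.45993526e-01]), 'dq': array([-0.00138968,  0.00047265,  0.00019046,  0.0005027 ,  0.00061035,
       -0.00069675]), 'tau': array([ 1.97524344e-06, -4.31246388e+01, -2.44217277e+01,  7.18209660e-02,
        5.60831744e-02, -1.36314752e-04]), 'tool_pos': array([ 127.23171466, -508.92764097,  226.05211183]), 'tcp_rot': array([-3.14006885e+00, -2.38982841e-04,  2.44800885e-01]), 'contact_force': array([-0.41578   , -0.33588632,  0.56450122]), 'moment': array([-0.05296645, -0.02644811, -0.03523574]), 'finger_force': 0.0, 'grip_width': 91.57559056473866}
scene 605.6911949912237 [[-0.25, 0.83, -0.49, 1173.14], [0.97, 0.21, -0.14, 145.88], [-0.02, -0.51, -0.86, 1282.04], [0.0, 0.0, 0.0, 1.0]]
scene bottle1 0.97 [240.2 229.2] [ 441. -261.]
scene bottle1 0.92 [271.6 302.5] [ 616. -127.]
scene packed1 0.95 [432.5 270.3] [442. 223.]
scene carton 0.77 [418.6 298.7] [522. 204.]
scene flap_left_edge 0.69 [447.4 267.8] [424. 257.]
scene flap_right_edge 0.82 [417.7 265.7] [436. 187.]
scene flap_right_edge 0.7 [238.  229.1] [ 442. -267.]
scene parts_bin 0.81 [161.5 249.1] [ 543. -432.]
scene tape_roll 0.94 [312.6 364. ] [737.   4.]
scene screwdriver 0.9 [491.7 224.1] [273. 346.]
top 563.1225909638094 [[0.02, -0.99, 0.1, 376.38], [-1.0, -0.02, 0.02, -56.68], [-0.02, -0.1, -0.99, 1385.28], [0.0, 0.0, 0.0, 1.0]]
top bottle1 0.94 [409.9 258.3] [ 448. -265.]
top bottle1 0.59 [358.  189.3] [ 617. -136.]
top packed1 0.81 [213.5 264.1] [423. 217.]
top carton 0.79 [225.5 222.2] [528. 192.]
top flap_left_edge 0.81 [188.8 215.4] [543. 284.]
top flap_right_edge 0.71 [225.3 213.2] [550. 193.]
top parts_bin 0.7 [480.6 219.4] [ 547. -439.]
top tape_roll 0.68 [302.3 143.8] [730.   6.]
top screwdriver 0.96 [162.8 319.3] [286. 336.]
```

View pics/scene0.png

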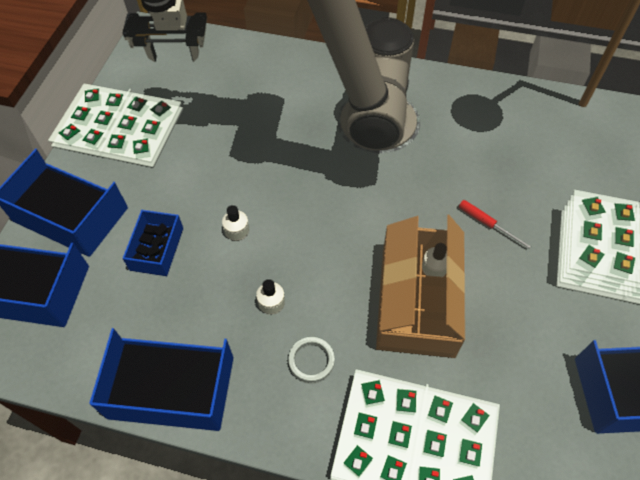

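View pics/top0.png

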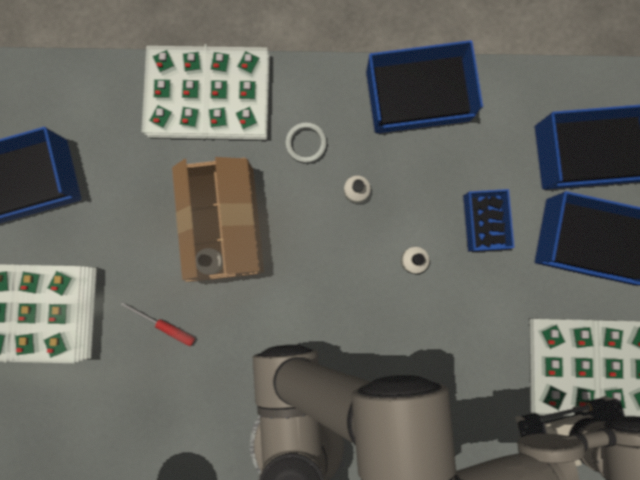

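The scene view shows two bottles at (235,225) and (270,298), and the carton around (425,285) with one packed bottle visible at (437,255). In the top view the carton is at (217,220), slightly turned, with its right flap covering more of the inside. I'll fit the carton model to the silhouettes.

```bash
cat > fit.py <<'E'
from h import *
from scipy.optimize import minimize
def Tc(p): 
    c,s=np.cos(p[2]),np.sin(p[2]); return lambda q: np.c_[p[0]+c*q[:,0]-s*q[:,1], p[1]+s*q[:,0]+c*q[:,1], q[:,2]]
def parts(p):
    f=Tc(p);out=[]
    out.append(f(np.array([[x,y,z] for x in(-131,131) for y in(-88,88) for z in(0,106)],float)))
    for sg,a in((1,p[3]),(-1,p[4])):
        out.append(f(np.array([[x,sg*(86-r*np.cos(a)),108+r*np.sin(a)] for x in(-131,131) for r in(0,80)],float)))
    return out
def mask(n,p,S=4):
    c=optics.get_calibration(n);T=np.linalg.inv(np.array(c['world_from_camera']));m=np.zeros((480,640),np.uint8)
    for q in parts(p):
        k=(q@T[:3,:3].T+T[:3,3]);uv=np.c_[c['fx']*k[:,0]/k[:,2]+c['cx'],c['fy']*k[:,1]/k[:,2]+c['cy']]
        cv2.fillConvexPoly(m,cv2.convexHull(np.round(uv*16).astype(np.int32)),1,cv2.LINE_8,4)
    return m>0
def union(n,im):
    hsv=cv2.cvtColor(im,cv2.COLOR_RGB2HSV)
    m=np.zeros((480,640),bool)
    for t in('carton','flap_left','flap_right'):
        d=finder.silhouettes(t,n)
        for e in d:
            if e['confidence']>.5: m|=e['region']
            print(n,t,round(e['confidence'],2),np.round(e['box']))
    return m
E
python3 - <<'E'
from fit import *
ms={}
for n in('scene','top'):
    im=optics.capture(n); m=union(n,im).astype(np.uint8)
    m=cv2.morphologyEx(m,cv2.MORPH_CLOSE,np.ones((9,9)))
    cs,_=cv2.findContours(m,0,2); c=max(cs,key=cv2.contourArea); m[:]=0; cv2.drawContours(m,[c],-1,1,-1); ms[n]=m>0
np.savez('ms.npz',**ms)
def cost(p): return sum(1-(ms[n]&mask(n,p)).sum()/(ms[n]|mask(n,p)).sum() for n in ms)
best=None
for y in(0,.06,.12):
  for a in(.7,.9):
    x0=np.array([525,197,y,a,a]);S=np.vstack([x0]+[x0+d for d in np.diag([12,12,.08,.15,.15])])
    r=minimize(cost,x0,method='Nelder-Mead',options=dict(initial_simplex=S,maxiter=300))
    print(r.fun,np.round(r.x,3))
    if best is None or r.fun<best.fun: best=r
out=[]
for n in ms:
    im=cv2.imread(f'pics/{n}0.png')
    cs,_=cv2.findContours(mask(n,best.x).astype(np.uint8),0,2);cv2.drawContours(im,cs,-1,(0,255,0),1)
    cs,_=cv2.findContours(ms[n].astype(np.uint8),0,2);cv2.drawContours(im,cs,-1,(0,0,255),1)
    x,y=(340,190) if n=='scene' else (130,130); out.append(cv2.resize(im[y:y+190,x:x+160],None,fx=2.4,fy=2.4))
cv2.imwrite('pics/fit.png',np.hstack(out))
E
```

```text
scene carton 0.65 [376. 216. 467. 356.]
scene flap_left 0.67 [447. 218. 467. 336.]
scene flap_right 0.6 [381. 214. 416. 330.]
top carton 0.77 [173. 157. 261. 282.]
top flap_left 0.91 [170. 159. 198. 281.]
top flap_right 0.58 [214. 154. 259. 272.]
0.06640449365317702 [5.25418e+02 1.99737e+02 1.31000e-01 8.55000e-01 6.08000e-01]
0.06211572945330923 [5.25573e+02 1.99766e+02 1.32000e-01 9.48000e-01 6.71000e-01]
0.0685373811736526 [5.25228e+02 2.00118e+02 1.37000e-01 8.19000e-01 6.18000e-01]
0.06340639973488504 [5.25473e+02 1.99829e+02 1.32000e-01 9.90000e-01 6.59000e-01]Traceback (most recent call last):
  File "<stdin>", line 13, in <module>
    res = _minimize_neldermead(fun, x0, args, callback, bounds=bounds,
                               **options)
    fxr = func(xr)
    fx = function(np.copy(x), *(wrapper_args + args))
  File "<stdin>", line 8, in cost
  File "<stdin>", line 8, in <genexpr>
  File "fit.py", line 12, in mask
    c=optics.get_calibration(n);T=np.linalg.inv(np.array(c['world_from_camera']));m=np.zeros((480,640),np.uint8)
ValueError: time passes only in moves, steps and waits
```

```bash
cat >> h.py <<'E'
import json,functools
CX,CY,CA=525.5,199.8,0.132
def cw(x,y): c,s=np.cos(CA),np.sin(CA); return CX+c*x-s*y, CY+s*x+c*y
def plan(wps,cur=None):
    """wps: (x,y,z,yaw[,mm per row]) ; tool vertical. prints the calls"""
    if cur is None:
        s=get_obs(); cur=[*s['tool_pos'],s['tcp_rot'][2]]
    cur=np.array(cur,float)
    for w in wps:
        v=w[4] if len(w)>4 else 55; w=np.array(w[:4],float)
        for n in range(1,20):
            c=cur.copy();st=(w-cur)/n;seq=[];ok=True
            for i in range(n):
                M=R.from_euler('xyz',[np.pi,0,c[3]]); d=M.inv().apply(st[:3])/120
                ok&=np.abs(d).max()<=1; rows=max(1,int(np.ceil(max(np.linalg.norm(st[:3])/v,abs(st[3])/.17)))); ok&=rows<=8
                seq.append((np.round(d,3).tolist(),[0,0,round(-st[3]/2/np.pi,4)],rows)); c=c+st
            if ok: break
        print('->',np.round(w,2).tolist())
        for q in seq: print('   ',*q)
        cur=w
def st():
    s=get_obs(); print('t',round(s['time'],2),np.round(s['tool_pos'],1),np.round(s['tcp_rot'],3),'F',np.round(s['contact_force'],1),'w',round(s['grip_width'],1),s['finger_force'])
E
python3 - <<'E'
from h import *
Y=1.703
plan([(400,-200,250,1.0),(*cw(0,8),240,Y),(*cw(0,8),135,Y),(*cw(0,100),135,Y,15),(*cw(0,-100),135,Y,18)],[127.262,-509.362,226.741,.2448])
E
```

```text
-> [400.0, -200.0, 250.0, 1.0]
    [0.707, -0.488, -0.048] [0, 0, np.float64(-0.03)] 2
    [0.786, -0.346, -0.048] [0, 0, np.float64(-0.03)] 2
    [0.837, -0.192, -0.048] [0, 0, np.float64(-0.03)] 2
    [0.859, -0.032, -0.048] [0, 0, np.float64(-0.03)] 2
-> [524.45, 207.73, 240.0, 1.7]
    [0.855, -0.241, 0.021] [0, 0, np.float64(-0.028)] 2
    [0.884, -0.088, 0.021] [0, 0, np.float64(-0.028)] 2
    [0.885, 0.068, 0.021] [0, 0, np.float64(-0.028)] 2
    [0.86, 0.222, 0.021] [0, 0, np.float64(-0.028)] 2
-> [524.45, 207.73, 135.0, 1.7]
    [0.0, -0.0, 0.875] [0, 0, np.float64(-0.0)] 2
-> [512.34, 298.93, 135.0, 1.7]
    [0.767, 0.0, 0.0] [0, 0, np.float64(-0.0)] 7
-> [538.66, 100.67, 135.0, 1.7]
    [-0.833, -0.0, -0.0] [0, 0, np.float64(-0.0)] 6
    [-0.833, -0.0, -0.0] [0, 0, np.float64(-0.0)] 6
```

send_rows(offset=[[0.707,-0.488,-0.048],[0.707,-0.488,-0.048],[0.707,-0.488,-0.048]], delta_rot=[[0,0,-0.03],[0,0,-0.03],[0,0,-0.03]], grip=0)

```text
time: 1.68
tool_pos: [196.8, -430.4, 233.0]
tcp_rot: [3.141, -0.0, 0.436]
contact_force: [0.0, -0.5, -0.9]
grip_width: 66.3
finger_force: 0.0
```

send_rows(offset=[[0.786,-0.346,-0.048],[0.786,-0.346,-0.048],[0.786,-0.346,-0.048]], delta_rot=[[0,0,-0.03],[0,0,-0.03],[0,0,-0.03]])

```text
time: 2.05
tool_pos: [264.5, -354.1, 238.6]
tcp_rot: [3.141, 0.0, 0.625]
contact_force: [0.1, -0.9, -0.3]
grip_width: 36.1
finger_force: 0.0
```

send_rows(offset=[[0.837,-0.192,-0.048],[0.837,-0.192,-0.048],[0.837,-0.192,-0.048]], delta_rot=[[0,0,-0.03],[0,0,-0.03],[0,0,-0.03]])

```text
time: 2.42
tool_pos: [332.5, -277.5, 244.1]
tcp_rot: [3.141, 0.0, 0.813]
contact_force: [-0.1, -1.0, -0.4]
grip_width: 6.3
finger_force: 0.0
```

send_rows(offset=[[0.859,-0.032,-0.048],[0.859,-0.032,-0.048],[0.859,-0.032,-0.048]], delta_rot=[[0,0,-0.03],[0,0,-0.03],[0,0,-0.03]])

```text
time: 2.8
tool_pos: [400.8, -200.7, 249.6]
tcp_rot: [3.141, 0.001, 1.001]
contact_force: [-1.0, -0.3, -0.9]
grip_width: 0.2
finger_force: 0.0
```

send_rows(offset=[[0.855,-0.241,0.021],[0.855,-0.241,0.021],[0.855,-0.241,0.021]], delta_rot=[[0,0,-0.028],[0,0,-0.028],[0,0,-0.028]])

```text
time: 3.18
tool_pos: [431.2, -98.4, 247.0]
tcp_rot: [-3.141, 0.001, 1.176]
contact_force: [0.4, -0.8, -0.4]
grip_width: 0.4
finger_force: 0.0
```

send_rows(offset=[[0.884,-0.088,0.021],[0.884,-0.088,0.021],[0.884,-0.088,0.021]], delta_rot=[[0,0,-0.028],[0,0,-0.028],[0,0,-0.028]])

```text
time: 3.55
tool_pos: [463.0, 3.2, 244.4]
tcp_rot: [-3.141, 0.001, 1.352]
contact_force: [-0.1, -0.1, 0.2]
grip_width: 0.2
finger_force: 0.0
```

send_rows(offset=[[0.885,0.068,0.021],[0.885,0.068,0.021],[0.885,0.068,0.021]], delta_rot=[[0,0,-0.028],[0,0,-0.028],[0,0,-0.028]])

```text
time: 3.92
tool_pos: [494.5, 104.8, 241.7]
tcp_rot: [-3.141, 0.001, 1.527]
contact_force: [-0.4, -0.7, 0.0]
grip_width: 0.1
finger_force: 0.0
```

send_rows(offset=[[0.86,0.222,0.021],[0.86,0.222,0.021],[0.86,0.222,0.021]], delta_rot=[[0,0,-0.028],[0,0,-0.028],[0,0,-0.028]])

```text
time: 4.3
tool_pos: [525.8, 206.5, 238.9]
tcp_rot: [-3.141, 0.001, 1.703]
contact_force: [0.0, 0.1, 0.5]
grip_width: 0.7
finger_force: 0.0
```

send_rows(offset=[[0,0,0.35],[0,0,0.7],[0,0,0.87],[0,0,0.87]], delta_rot=[[0,0,0],[0,0,0],[0,0,0],[0,0,0]])

```text
time: 4.8
tool_pos: [524.3, 204.2, 133.9]
tcp_rot: [-3.138, 0.001, 1.7]
contact_force: [-0.6, -1.4, 0.7]
grip_width: 0.6
finger_force: 0.0
```

send_rows(offset=[[0.1,0,0],[0.2,0,0],[0.3,0,0],[0.4,0,0],[0.5,0,0],[0.6,0,0],[0.7,0,0],[0.8,0,0]], delta_rot=[[0,0,0],[0,0,0],[0,0,0],[0,0,0],[0,0,0],[0,0,0],[0,0,0],[0,0,0]])

```text
time: 5.8
tool_pos: [512.0, 303.2, 135.0]
tcp_rot: [-3.141, 0.001, 1.702]
contact_force: [1.9, -10.0, 2.4]
grip_width: 0.5
finger_force: 5.5
```

send_rows(offset=[[-0.3,0,0],[-0.6,0,0],[-0.8,0,0],[-0.95,0,0]], delta_rot=[[0,0,0],[0,0,0],[0,0,0],[0,0,0]])

```text
time: 6.3
tool_pos: [527.4, 189.5, 135.3]
tcp_rot: [3.141, -0.001, 1.702]
contact_force: [-0.7, 2.1, 2.5]
grip_width: 0.3
finger_force: 3.1
```

send_rows(offset=[[-0.1,0,0],[-0.2,0,0],[-0.3,0,0],[-0.4,0,0],[-0.5,0,0],[-0.6,0,0],[-0.7,0,0],[-0.76,0,0]], delta_rot=[[0,0,0],[0,0,0],[0,0,0],[0,0,0],[0,0,0],[0,0,0],[0,0,0],[0,0,0]])

```text
time: 7.3
tool_pos: [539.2, 98.4, 135.2]
tcp_rot: [-3.141, 0.0, 1.702]
contact_force: [-0.6, 7.5, 0.8]
grip_width: 0.8
finger_force: 3.7
```

send_rows(offset=[[0.2,0,0],[0.2,0,-0.5],[0.2,0,-0.9],[0.2,0,-0.9]], delta_rot=[[0,0,0],[0,0,0],[0,0,0],[0,0,0]], grip=1)

```text
time: 7.8
tool_pos: [538.1, 122.5, 247.5]
tcp_rot: [3.133, 0.002, 1.702]
contact_force: [0.6, -0.1, -0.5]
grip_width: 36.0
finger_force: 0.0
```

send_rows(offset=[[-0.95,0,0],[-0.95,0,0],[-0.95,0,0]], delta_rot=[[0,0,0],[0,0,0],[0,0,0]])

```text
time: 8.18
tool_pos: [550.7, 6.3, 241.8]
tcp_rot: [-3.139, 0.001, 1.698]
contact_force: [-0.5, -0.2, -0.7]
grip_width: 65.8
finger_force: 0.0
```

send_rows(offset=[[-0.95,-0.3,0],[-0.95,-0.3,0],[-0.95,-0.3,0]], delta_rot=[[0,0,0],[0,0,0],[0,0,0]])

```text
time: 8.55
tool_pos: [529.2, -110.5, 242.2]
tcp_rot: [-3.14, 0.0, 1.698]
contact_force: [0.5, -0.1, -0.6]
grip_width: 91.2
finger_force: 0.0
```

```bash
python3 - <<'E'
from h import *
st()
for n in('scene','top','wrist'):
    snap(n,n+'1.png')
    for t in('bottle1','packed1','flap_left_edge','flap_right_edge'):
        for d in finder.pinpoint(t,n):
            if d['confidence']>.3: print(n,t,round(d['confidence'],2),np.round(d['uv'],1),np.round(ray(n,d['uv'],4 if t=='packed1' else 0)[:2],0))
a=cv2.imread('pics/scene1.png')[180:380,330:530];b=cv2.imread('pics/top1.png')[120:320,130:330]
cv2.imwrite('pics/c1.png',cv2.resize(np.hstack([a,b]),None,fx=2,fy=2,interpolation=cv2.INTER_CUBIC))
E
```

```text
t 8.55 [ 529.2 -110.5  242.2] [-3.14   0.     1.698] F [ 0.5 -0.1 -0.6] w 91.2 0.0
scene bottle1 0.88 [272.1 305.3] [ 622. -123.]
scene bottle1 0.63 [237.8 231.4] [ 448. -265.]
scene packed1 0.73 [438.  268.1] [433. 235.]
scene flap_left_edge 0.85 [497.1 272.6] [408. 373.]
scene flap_right_edge 0.67 [360.8 261.1] [457.  51.]
top bottle1 0.61 [411.8 258.2] [ 448. -270.]
top packed1 0.85 [214.7 263.2] [426. 214.]
top packed1 0.39 [142.9 222.4] [523. 396.]
top flap_left_edge 0.68 [145. 224.] [519. 392.]
top flap_left_edge 0.57 [305.1 145.7] [725.  -2.]
top flap_right_edge 0.61 [276.2 209.9] [561.  66.]
wrist bottle1 0.91 [239.4 318.2] [ 447. -267.]
wrist bottle1 0.85 [383.1 235.3] [ 617. -128.]
wrist flap_right_edge 0.76 [375.3   0. ] [562. 120.]
```

View pics/c1.png

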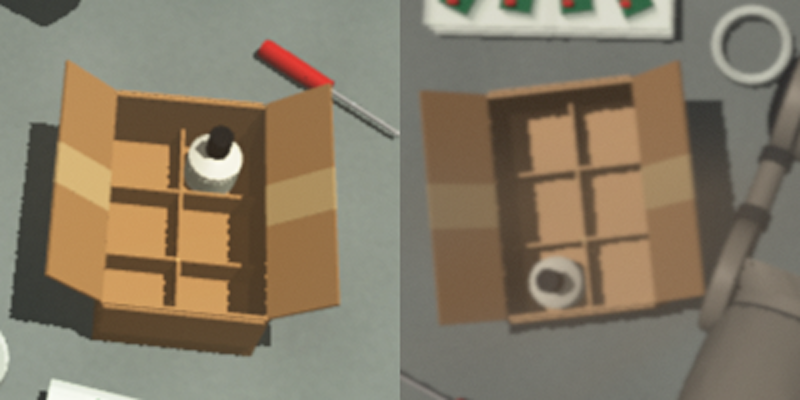

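The crops show both flaps well back, one packed bottle in the (−x,+y) cell (left crop (215,160), right crop (555,280)) and five free cells. Next is the bottle near (617,−128).

```bash
python3 - <<'E'
from h import *
Y=1.703
plan([(617,-128,190,Y)])
E
```

```text
-> [617.0, -128.0, 190.0, 1.7]
    [-0.263, 0.694, 0.444] [0, 0, np.float64(-0.0001)] 2
```

send_rows(offset=[[-0.265,0.695,0.445],[-0.265,0.695,0.445],[-0.265,0.695,0.445],[-0.265,0.695,0.445]], delta_rot=[[0,0,0],[0,0,0],[0,0,0],[0,0,0]])

```text
time: 9.8
tool_pos: [616.7, -128.2, 190.0]
tcp_rot: [-3.141, -0.0, 1.702]
contact_force: [-0.3, 0.8, 0.1]
grip_width: 92.0
finger_force: 0.0
```

```bash
cat >> h.py <<'E'
def caps(n='wrist'):
    "cap tops: pinpoint gives base; silhouettes used for the dark cap"
    for d in finder.pinpoint('bottle1',n):
        if d['confidence']>.3: print('base',round(d['confidence'],2),np.round(d['uv'],1),np.round(ray(n,d['uv'],0)[:2],1))
    for d in finder.silhouettes('bottle1',n):
        if d['confidence']>.3: print('sil',round(d['confidence'],2),np.round(d['box']))
E
python3 - <<'E'
from h import *
st(); snap('wrist','w2.png'); caps()
print(np.round(optics.get_calibration('wrist')['world_from_camera'],2).tolist())
snap('top','t2.png')
for d in finder.pinpoint('bottle1','top'): print(np.round(d['uv'],1),d['confidence'],np.round(ray('top',d['uv'],0)[:2]))
E
```

```text
t 9.8 [ 616.7 -128.2  190. ] [-3.141 -0.     1.702] F [-0.3  0.8  0.1] w 92.0 0.0
base 0.91 [312.2 219.5] [ 612.2 -130.2]
sil 0.97 [284. 191. 346. 261.]
sil 0.41 [152. 298. 164. 306.]
[[0.99, 0.13, 0.04, 606.83], [0.13, -0.96, -0.27, -57.34], [0.0, 0.27, -0.96, 348.85], [0.0, 0.0, 0.0, 1.0]]
[357.8 189.1] 0.61 [ 617. -135.]
```

View pics/w2.png

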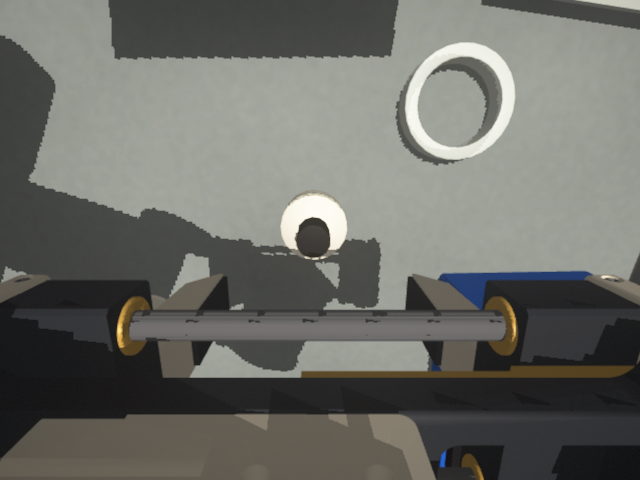

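The wrist view shows the bottle with its body centred near (314,225) and cap near (313,238). I'll refine this by fitting the bottle's model outline to the silhouette.

```bash
cat >> h.py <<'E'
from scipy.optimize import minimize
def fitb(n,d,x0,zb=0):
    c=optics.get_calibration(n);T=np.linalg.inv(np.array(c['world_from_camera']))
    t=np.linspace(0,2*np.pi,40)
    M=np.vstack([np.c_[r*np.cos(t),r*np.sin(t),0*t+z+zb] for r,z in((31,0),(31,46),(14,60),(14,94))])
    def uv(p):
        q=(M+[*p,0])@T[:3,:3].T+T[:3,3]; return np.c_[c['fx']*q[:,0]/q[:,2]+c['cx'],c['fy']*q[:,1]/q[:,2]+c['cy']].reshape(4,40,2)
    def cost(p):
        u=uv(p);m=np.zeros((480,640),np.uint8)
        for a,b in((0,1),(1,2),(2,3)): cv2.fillConvexPoly(m,cv2.convexHull(np.round(np.vstack([u[a],u[b]])*16).astype(np.int32)),1,cv2.LINE_8,4)
        m=m>0; return 1-(m&d['region']).sum()/(m|d['region']).sum()
    x0=np.array(x0,float)
    r=minimize(cost,x0,method='Nelder-Mead',options=dict(initial_simplex=[x0,x0+[10,0],x0+[0,10]])); return np.round(r.x,1),round(r.fun,3)
E
python3 - <<'E'
from h import *
snap('wrist','w3.png')
d=finder.silhouettes('bottle1','wrist')[0]; print(fitb('wrist',d,(614,-130)))
E
```

```text
(array([ 613.3, -127.6]), np.float64(0.059))
```

```bash
python3 - <<'E'
from h import *
Y=1.703
plan([(613.3,-128.2,120,Y),(613.3,-128.2,67,Y),(613.3,-128.2,267,Y),(*cw(0,43),267,Y),(*cw(0,43),74,Y)])
E
```

```text
-> [613.3, -128.2, 120.0, 1.7]
    [0.005, -0.03, 0.59] [0, 0, np.float64(-0.0001)] 2
-> [613.3, -128.2, 67.0, 1.7]
    [0.0, -0.0, 0.442] [0, 0, np.float64(-0.0)] 1
-> [613.3, -128.2, 267.0, 1.7]
    [0.0, 0.0, -0.833] [0, 0, np.float64(-0.0)] 2
    [0.0, 0.0, -0.833] [0, 0, np.float64(-0.0)] 2
-> [519.84, 242.43, 267.0, 1.7]
    [0.791, -0.091, -0.0] [0, 0, np.float64(-0.0)] 2
    [0.791, -0.091, -0.0] [0, 0, np.float64(-0.0)] 2
    [0.791, -0.091, -0.0] [0, 0, np.float64(-0.0)] 2
    [0.791, -0.091, -0.0] [0, 0, np.float64(-0.0)] 2
-> [519.84, 242.43, 74.0, 1.7]
    [0.0, -0.0, 0.804] [0, 0, np.float64(-0.0)] 2
    [0.0, -0.0, 0.804] [0, 0, np.float64(-0.0)] 2
```

send_rows(offset=[[0,-0.03,0.4],[0,-0.03,0.6]], delta_rot=[[0,0,0],[0,0,0]])

```text
time: 10.4
tool_pos: [612.2, -128.4, 116.1]
tcp_rot: [-3.139, -0.001, 1.702]
contact_force: [0.1, 0.2, 0.4]
grip_width: 91.9
finger_force: 0.0
```

send_rows(offset=[[0,0,0.2],[0,0,0.43],[0,0,0.43],[0,0,0.43]], delta_rot=[[0,0,0],[0,0,0],[0,0,0],[0,0,0]])

```text
time: 10.9
tool_pos: [614.1, -129.0, 67.5]
tcp_rot: [3.14, 0.001, 1.702]
contact_force: [-0.2, 1.1, -0.1]
grip_width: 91.8
finger_force: 0.0
```

send_rows(offset=[[0,0,0],[0,0,0],[0,0,0],[0,0,0],[0,0,0],[0,0,0],[0,0,0],[0,0,0]], delta_rot=[[0,0,0],[0,0,0],[0,0,0],[0,0,0],[0,0,0],[0,0,0],[0,0,0],[0,0,0]], grip=0)

```text
time: 11.9
tool_pos: [613.5, -128.8, 66.2]
tcp_rot: [-3.141, 0.0, 1.702]
contact_force: [-0.0, -0.1, -0.4]
grip_width: 27.3
finger_force: 30.0
```

Gripped (27.3 mm opening at 30 N). Next I lift and carry it over the flap, moving gently.

send_rows(offset=[[0,0,-0.2],[0,0,-0.5],[0,0,-0.83],[0,0,-0.83]], delta_rot=[[0,0,0],[0,0,0],[0,0,0],[0,0,0]])

```text
time: 12.4
tool_pos: [615.1, -129.3, 168.9]
tcp_rot: [3.136, 0.003, 1.703]
contact_force: [-0.0, 0.1, -2.4]
grip_width: 27.7
finger_force: 30.0
```

send_rows(offset=[[0,0,-0.3],[0,0,-0.6],[0,0,-0.83],[0,0,-0.83]], delta_rot=[[0,0,0],[0,0,0],[0,0,0],[0,0,0]])

```text
time: 12.9
tool_pos: [614.0, -128.9, 265.7]
tcp_rot: [3.14, 0.001, 1.702]
contact_force: [0.0, 1.0, -3.1]
grip_width: 27.6
finger_force: 30.0
```

send_rows(offset=[[0.2,-0.023,0],[0.5,-0.056,0],[0.791,-0.091,0],[0.791,-0.091,0]], delta_rot=[[0,0,0],[0,0,0],[0,0,0],[0,0,0]])

```text
time: 13.4
tool_pos: [588.6, -32.6, 263.4]
tcp_rot: [-3.138, -0.002, 1.706]
contact_force: [-0.4, 1.4, -2.4]
grip_width: 27.6
finger_force: 30.0
```

send_rows(offset=[[0.3,-0.035,0],[0.6,-0.07,0],[0.791,-0.091,0]], delta_rot=[[0,0,0],[0,0,0],[0,0,0]])

```text
time: 13.78
tool_pos: [565.8, 58.0, 263.7]
tcp_rot: [-3.139, -0.001, 1.703]
contact_force: [0.1, -0.3, -2.0]
grip_width: 27.7
finger_force: 30.0
```

send_rows(offset=[[0.3,-0.035,0],[0.6,-0.07,0],[0.791,-0.091,0]], delta_rot=[[0,0,0],[0,0,0],[0,0,0]])

```text
time: 14.15
tool_pos: [542.4, 150.6, 263.7]
tcp_rot: [-3.139, -0.0, 1.703]
contact_force: [0.4, -0.1, -2.3]
grip_width: 27.4
finger_force: 30.0
```

send_rows(offset=[[0.3,-0.035,0],[0.6,-0.07,0],[0.791,-0.091,0],[0.791,-0.091,0],[0.791,-0.091,0]], delta_rot=[[0,0,0],[0,0,0],[0,0,0],[0,0,0],[0,0,0]])

```text
time: 14.78
tool_pos: [520.2, 241.2, 264.4]
tcp_rot: [-3.14, 0.001, 1.702]
contact_force: [-0.9, -0.7, -1.6]
grip_width: 27.4
finger_force: 30.0
```

```bash
python3 - <<'E'
from h import *
st()
import importlib
a=snap('scene','s4.png'); b=snap('top','t4.png'); w=snap('wrist','w4.png')
for d in finder.silhouettes('bottle1','scene'): print(np.round(d['box']),d['confidence'], fitb('scene',d,(448,-266)) if d['box'][0]<300 else '')
a=a[180:380,330:530];b=b[120:320,130:330]
o=cv2.resize(np.hstack([a,b]),(500,250)); o=np.vstack([o,cv2.resize(w,(500,350))])
cv2.imwrite('pics/c4.png',o[:,:,::-1])
plan([(*cw(0,43),267,1.703)])
E
```

```text
t 14.78 [520.2 241.2 264.4] [-3.140e+00  1.000e-03  1.702e+00] F [-0.9 -0.7 -1.6] w 27.4 29.998850226402283
[435. 245. 464. 275.] 0.85 
[222. 207. 250. 239.] 0.6 (array([ 445.3, -268.8]), np.float64(0.075))
-> [519.84, 242.43, 267.0, 1.7]
    [0.012, -0.005, -0.015] [0, 0, np.float64(-0.0003)] 1
```

View pics/c4.png

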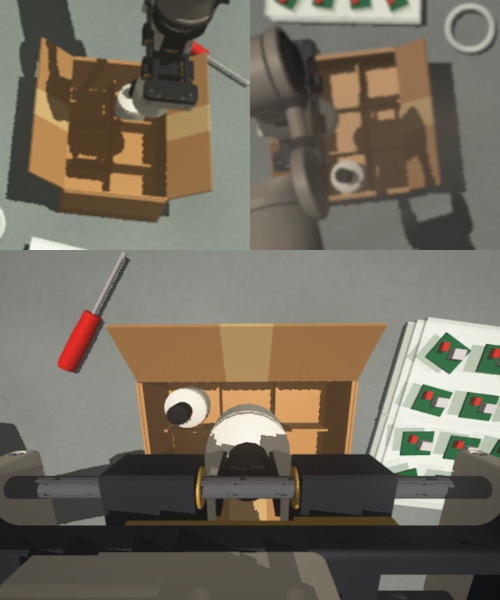

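The bottle hangs upright over the middle +y cell, with the packed one at wrist-view (187,407). Now I lower it.

send_rows(offset=[[0.012,0,0.25],[0.012,0,0.5],[0.012,0,0.75],[0.012,0,0.95],[0.012,0,0.95]], delta_rot=[[0,0,0],[0,0,0],[0,0,0],[0,0,0],[0,0,0]])

```text
time: 15.6
tool_pos: [519.2, 242.4, 149.8]
tcp_rot: [-3.138, 0.001, 1.702]
contact_force: [0.1, 0.2, -1.8]
grip_width: 27.4
finger_force: 30.0
```

send_rows(offset=[[0,0,0.15],[0,0,0.3],[0,0,0.45],[0,0,0.55],[0,0,0.62],[0,0,0.64],[0,0,0.64]], delta_rot=[[0,0,0],[0,0,0],[0,0,0],[0,0,0],[0,0,0],[0,0,0],[0,0,0]])

```text
time: 16.48
tool_pos: [520.4, 243.4, 75.0]
tcp_rot: [3.141, -0.0, 1.703]
contact_force: [0.3, -0.1, -2.3]
grip_width: 27.6
finger_force: 30.0
```

send_rows(offset=[[0,0,0.02],[0,0,0.035],[0,0,0.035]], delta_rot=[[0,0,0],[0,0,0],[0,0,0]])

```text
time: 16.85
tool_pos: [520.1, 243.3, 70.4]
tcp_rot: [-3.141, 0.0, 1.702]
contact_force: [-0.8, 0.4, -2.7]
grip_width: 27.4
finger_force: 30.0
```

send_rows(offset=[[0,0,0],[0,0,0],[0,0,0],[0,0,0]], delta_rot=[[0,0,0],[0,0,0],[0,0,0],[0,0,0]], grip=0.6)

```text
time: 17.35
tool_pos: [520.2, 243.3, 70.6]
tcp_rot: [3.141, 0.0, 1.702]
contact_force: [0.2, 0.6, -0.1]
grip_width: 55.0
finger_force: 0.0
```

send_rows(offset=[[0,0,-0.25],[0,0,-0.6],[0,0,-0.95],[0,0,-0.95]], delta_rot=[[0,0,0],[0,0,0],[0,0,0],[0,0,0]])

```text
time: 17.85
tool_pos: [522.0, 243.9, 188.2]
tcp_rot: [3.134, -0.001, 1.703]
contact_force: [-0.3, -0.2, -0.7]
grip_width: 55.3
finger_force: 0.0
```

```bash
python3 - <<'E'
from h import *
st()
plan([(*cw(0,20),240,1.703),(445,-200,240,1.703)])
E
```

```text
t 17.85 [522.  243.9 188.2] [ 3.134e+00 -1.000e-03  1.703e+00] F [-0.3 -0.2 -0.7] w 55.3 0.0
-> [522.87, 219.63, 240.0, 1.7]
    [-0.202, -0.02, -0.432] [0, 0, np.float64(-0.0001)] 2
-> [445.0, -200.0, 240.0, 1.7]
    [-0.845, -0.276, -0.0] [0, 0, np.float64(-0.0)] 2
    [-0.845, -0.276, -0.0] [0, 0, np.float64(-0.0)] 2
    [-0.845, -0.276, -0.0] [0, 0, np.float64(-0.0)] 2
    [-0.845, -0.276, -0.0] [0, 0, np.float64(-0.0)] 2
```

send_rows(offset=[[-0.1,0,-0.43],[-0.2,-0.02,-0.43],[-0.2,-0.02,-0.43]], delta_rot=[[0,0,0],[0,0,0],[0,0,0]], grip=1)

```text
time: 18.23
tool_pos: [520.4, 218.4, 235.0]
tcp_rot: [-3.14, 0.0, 1.701]
contact_force: [0.5, 0.2, -0.5]
grip_width: 80.5
finger_force: 0.0
```

send_rows(offset=[[-0.845,-0.276,0],[-0.845,-0.276,0],[-0.845,-0.276,0]], delta_rot=[[0,0,0],[0,0,0],[0,0,0]])

```text
time: 18.6
tool_pos: [500.3, 112.3, 234.5]
tcp_rot: [-3.138, 0.0, 1.699]
contact_force: [0.0, 0.3, -0.4]
grip_width: 91.8
finger_force: 0.0
```

send_rows(offset=[[-0.845,-0.276,0],[-0.845,-0.276,0],[-0.845,-0.276,0]], delta_rot=[[0,0,0],[0,0,0],[0,0,0]])

```text
time: 18.98
tool_pos: [481.4, 8.2, 234.9]
tcp_rot: [-3.139, -0.001, 1.699]
contact_force: [1.0, 0.5, 0.6]
grip_width: 91.8
finger_force: 0.0
```

send_rows(offset=[[-0.845,-0.276,0],[-0.845,-0.276,0],[-0.845,-0.276,0]], delta_rot=[[0,0,0],[0,0,0],[0,0,0]])

```text
time: 19.35
tool_pos: [462.4, -96.2, 235.2]
tcp_rot: [-3.14, -0.001, 1.7]
contact_force: [-0.7, -0.0, 0.7]
grip_width: 91.6
finger_force: 0.0
```

send_rows(offset=[[-0.845,-0.276,0.3],[-0.845,-0.276,0.3],[-0.845,-0.276,0.3],[-0.845,-0.276,0.3]], delta_rot=[[0,0,0],[0,0,0],[0,0,0],[0,0,0]])

```text
time: 19.85
tool_pos: [443.5, -198.6, 199.8]
tcp_rot: [-3.141, -0.001, 1.703]
contact_force: [-0.1, 0.3, 0.2]
grip_width: 92.0
finger_force: 0.0
```

```bash
python3 - <<'E'
from h import *
st(); Y=1.703
for n in('wrist','scene','top'):
  w=snap(n,n+'5.png')
  for d in finder.silhouettes('bottle1',n):
    b=d['box']; u=[(b[0]+b[2])/2,(b[1]+b[3])/2]; x=ray(n,u,30)[:2]
    print(n,np.round(b),round(d['confidence'],2),fitb(n,d,x,4 if x[1]>100 else 0))
a=cv2.imread('pics/scene5.png')[180:380,330:530];b=cv2.imread('pics/top5.png')[120:320,130:330]
cv2.imwrite('pics/c5.png',cv2.resize(np.hstack([a,b]),None,fx=2,fy=2,interpolation=cv2.INTER_CUBIC))
E
```

```text
t 19.85 [ 443.5 -198.6  199.8] [-3.141e+00 -1.000e-03  1.703e+00] F [-0.1  0.3  0.2] w 92.0 0.0
wrist [281. 253. 338. 311.] 0.62 (array([ 443.6, -269.2]), np.float64(0.24))
scene [425. 280. 454. 309.] 0.84 (array([518.4, 247.8]), np.float64(0.157))
scene [224. 208. 250. 239.] 0.68 (array([ 443.7, -269.2]), np.float64(0.089))
scene [354. 208. 501. 358.] 0.29 (array([537.7, 168.4]), np.float64(0.944))
top [185. 210. 216. 241.] 0.65 (array([520.7, 241.8]), np.float64(0.058))
```

View pics/c5.png

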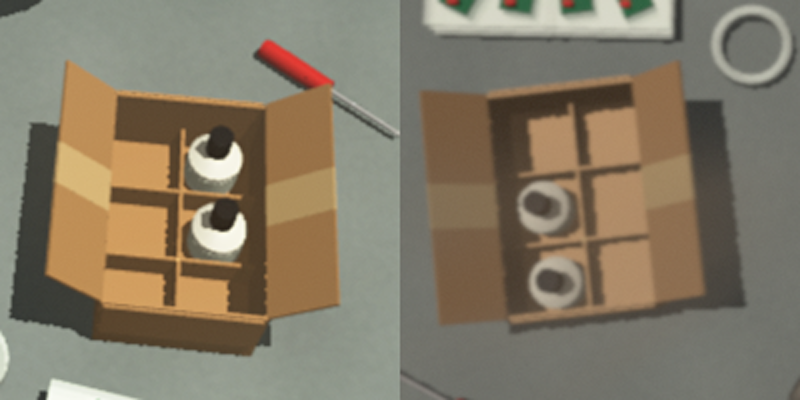

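The first bottle stands in the middle +y cell (right crop (545,208)) with the flaps still open. Now the second bottle, near (444,−269).

```bash
python3 - <<'E'
from h import *
plan([(444,-268.5,190,1.703)])
E
```

```text
-> [444.0, -268.5, 190.0, 1.7]
    [-0.572, -0.071, 0.087] [0, 0, np.float64(0.0002)] 2
```

send_rows(offset=[[-0.58,0.08,0.08],[-0.58,0.08,0.08],[-0.58,0.08,0.08],[-0.58,0.08,0.08]], delta_rot=[[0,0,0],[0,0,0],[0,0,0],[0,0,0]])

```text
time: 20.65
tool_pos: [461.3, -266.9, 190.7]
tcp_rot: [-3.142, -0.0, 1.703]
contact_force: [0.1, 0.4, -0.2]
grip_width: 91.9
finger_force: 0.0
```

```bash
python3 - <<'E'
from h import *
st(); snap('wrist','w6.png')
for d in finder.silhouettes('bottle1','wrist'):
    if d['confidence']>.4:
        r=fitb('wrist',d,(444,-269)); print(np.round(d['box']),d['confidence'],r)
x=r[0]
plan([(*x,118,1.703),(*x,67,1.703),(*x,267,1.703),(*cw(0,-43),267,1.703)])
E
```

```text
t 20.65 [ 461.3 -266.9  190.7] [-3.142 -0.     1.703] F [ 0.1  0.4 -0.2] w 91.9 0.0
[604.   0. 640.  27.] 0.68 (array([ 444., -269.]), np.float64(1.0))
[269. 188. 333. 259.] 0.64 (array([ 443.3, -270.1]), np.float64(0.027))
-> [443.3, -270.1, 118.0, 1.7]
    [-0.005, -0.153, 0.607] [0, 0, np.float64(0.0001)] 2
-> [443.3, -270.1, 67.0, 1.7]
    [0.0, -0.0, 0.425] [0, 0, np.float64(-0.0)] 1
-> [443.3, -270.1, 267.0, 1.7]
    [0.0, 0.0, -0.833] [0, 0, np.float64(-0.0)] 2
    [0.0, 0.0, -0.833] [0, 0, np.float64(-0.0)] 2
-> [531.16, 157.17, 267.0, 1.7]
    [0.858, 0.299, 0.0] [0, 0, np.float64(-0.0)] 2
    [0.858, 0.299, 0.0] [0, 0, np.float64(-0.0)] 2
    [0.858, 0.299, 0.0] [0, 0, np.float64(-0.0)] 2
    [0.858, 0.299, 0.0] [0, 0, np.float64(-0.0)] 2
```

send_rows(offset=[[-0.005,-0.153,0.1],[-0.005,-0.153,0.4],[-0.005,-0.153,0.6]], delta_rot=[[0,0,0],[0,0,0],[0,0,0]])

```text
time: 21.12
tool_pos: [442.9, -270.1, 117.8]
tcp_rot: [-3.141, -0.0, 1.703]
contact_force: [1.0, 0.4, -0.4]
grip_width: 91.8
finger_force: 0.0
```

send_rows(offset=[[0,0,0.2],[0,0,0.43],[0,0,0.43],[0,0,0.43]], delta_rot=[[0,0,0],[0,0,0],[0,0,0],[0,0,0]])

```text
time: 21.62
tool_pos: [444.0, -271.1, 68.0]
tcp_rot: [3.141, 0.001, 1.703]
contact_force: [-0.8, -0.1, 0.2]
grip_width: 91.8
finger_force: 0.0
```

send_rows(offset=[[0,0,0],[0,0,0],[0,0,0],[0,0,0],[0,0,0],[0,0,0],[0,0,0],[0,0,0]], delta_rot=[[0,0,0],[0,0,0],[0,0,0],[0,0,0],[0,0,0],[0,0,0],[0,0,0],[0,0,0]], grip=0)

```text
time: 22.62
tool_pos: [443.4, -271.0, 66.8]
tcp_rot: [-3.142, 0.0, 1.703]
contact_force: [0.7, 0.2, -0.9]
grip_width: 27.4
finger_force: 30.0
```

send_rows(offset=[[0,0,-0.2],[0,0,-0.5],[0,0,-0.83],[0,0,-0.83]], delta_rot=[[0,0,0],[0,0,0],[0,0,0],[0,0,0]])

```text
time: 23.12
tool_pos: [444.7, -272.0, 169.2]
tcp_rot: [3.138, 0.004, 1.703]
contact_force: [0.4, -0.4, -2.7]
grip_width: 27.5
finger_force: 30.0
```

send_rows(offset=[[0,0,-0.3],[0,0,-0.6],[0,0,-0.83],[0,0,-0.83]], delta_rot=[[0,0,0],[0,0,0],[0,0,0],[0,0,0]])

```text
time: 23.62
tool_pos: [443.8, -271.3, 266.4]
tcp_rot: [3.14, 0.002, 1.702]
contact_force: [-0.7, -0.6, -2.8]
grip_width: 27.4
finger_force: 30.0
```

send_rows(offset=[[0.2,0.07,0],[0.5,0.174,0],[0.858,0.299,0],[0.858,0.299,0]], delta_rot=[[0,0,0],[0,0,0],[0,0,0],[0,0,0]])

```text
time: 24.12
tool_pos: [464.9, -161.3, 263.7]
tcp_rot: [-3.138, -0.003, 1.706]
contact_force: [-1.0, -0.1, -1.8]
grip_width: 27.7
finger_force: 30.0
```

send_rows(offset=[[0.3,0.105,0],[0.6,0.209,0],[0.858,0.299,0]], delta_rot=[[0,0,0],[0,0,0],[0,0,0]])

```text
time: 24.5
tool_pos: [487.0, -56.9, 264.0]
tcp_rot: [-3.139, -0.001, 1.702]
contact_force: [0.3, -0.9, -1.5]
grip_width: 27.4
finger_force: 30.0
```

send_rows(offset=[[0.3,0.105,0],[0.6,0.209,0],[0.858,0.299,0]], delta_rot=[[0,0,0],[0,0,0],[0,0,0]])

```text
time: 24.88
tool_pos: [509.2, 49.9, 263.9]
tcp_rot: [-3.139, -0.0, 1.702]
contact_force: [0.1, -0.6, -1.5]
grip_width: 27.6
finger_force: 30.0
```

send_rows(offset=[[0.3,0.105,0],[0.6,0.209,0],[0.858,0.299,0],[0.858,0.299,0],[0.858,0.299,0]], delta_rot=[[0,0,0],[0,0,0],[0,0,0],[0,0,0],[0,0,0]])

```text
time: 25.5
tool_pos: [531.3, 155.1, 264.5]
tcp_rot: [-3.139, 0.001, 1.702]
contact_force: [0.0, -0.1, -2.1]
grip_width: 27.3
finger_force: 30.0
```

```bash
python3 - <<'E'
from h import *
st(); plan([(*cw(0,-43),150,1.703),(*cw(0,-43),75,1.703)])
E
```

```text
t 25.5 [531.3 155.1 264.5] [-3.139e+00  1.000e-03  1.702e+00] F [ 0.  -0.1 -2.1] w 27.3 29.994060695171356
-> [531.16, 157.17, 150.0, 1.7]
    [0.017, 0.001, 0.954] [0, 0, np.float64(-0.0001)] 3
-> [531.16, 157.17, 75.0, 1.7]
    [0.0, -0.0, 0.625] [0, 0, np.float64(-0.0)] 2
```

send_rows(offset=[[0.017,0,0.25],[0.017,0,0.5],[0.017,0,0.75],[0.017,0,0.95],[0.017,0,0.95]], delta_rot=[[0,0,0],[0,0,0],[0,0,0],[0,0,0],[0,0,0]])

```text
time: 26.12
tool_pos: [530.0, 156.6, 150.1]
tcp_rot: [-3.137, 0.0, 1.701]
contact_force: [-0.4, 0.0, -1.3]
grip_width: 27.1
finger_force: 30.0
```

send_rows(offset=[[0,0,0.15],[0,0,0.3],[0,0,0.45],[0,0,0.55],[0,0,0.62],[0,0,0.64],[0,0,0.64]], delta_rot=[[0,0,0],[0,0,0],[0,0,0],[0,0,0],[0,0,0],[0,0,0],[0,0,0]])

```text
time: 27.0
tool_pos: [531.6, 158.1, 75.6]
tcp_rot: [3.141, 0.0, 1.702]
contact_force: [-1.0, -0.0, -1.1]
grip_width: 27.6
finger_force: 30.0
```

send_rows(offset=[[0,0,0.02],[0,0,0.03],[0,0,0.03]], delta_rot=[[0,0,0],[0,0,0],[0,0,0]])

```text
time: 27.38
tool_pos: [531.3, 158.1, 71.6]
tcp_rot: [-3.142, 0.0, 1.703]
contact_force: [0.2, -0.7, -0.8]
grip_width: 27.1
finger_force: 30.0
```

send_rows(offset=[[0,0,0],[0,0,0],[0,0,0],[0,0,0]], delta_rot=[[0,0,0],[0,0,0],[0,0,0],[0,0,0]], grip=0.6)

```text
time: 27.88
tool_pos: [531.4, 158.1, 71.7]
tcp_rot: [3.141, 0.0, 1.702]
contact_force: [-0.0, -0.1, 0.1]
grip_width: 54.5
finger_force: 0.0
```

send_rows(offset=[[0,0,-0.25],[0,0,-0.6],[0,0,-0.95],[0,0,-0.95]], delta_rot=[[0,0,0],[0,0,0],[0,0,0],[0,0,0]])

```text
time: 28.38
tool_pos: [533.2, 158.4, 189.2]
tcp_rot: [3.134, -0.0, 1.703]
contact_force: [0.6, 0.0, 0.2]
grip_width: 55.2
finger_force: 0.0
```

send_rows(offset=[[0.4,0,-0.5],[0.7,0,-0.5],[0.95,0,-0.5],[0.95,0,-0.5]], delta_rot=[[0,0,0],[0,0,0],[0,0,0],[0,0,0]], grip=0)

```text
time: 28.88
tool_pos: [515.4, 272.8, 244.4]
tcp_rot: [-3.14, 0.0, 1.705]
contact_force: [0.7, 0.6, -0.3]
grip_width: 19.8
finger_force: 0.0
```

send_rows(offset=[[0.87,0,0],[0.87,0,0],[0.87,0,0],[0.87,0,0]], delta_rot=[[0,0,0],[0,0,0],[0,0,0],[0,0,0]])

```text
time: 29.38
tool_pos: [502.8, 373.3, 244.7]
tcp_rot: [-3.14, 0.001, 1.702]
contact_force: [-0.8, -0.2, 0.2]
grip_width: 0.1
finger_force: 0.0
```

```bash
python3 - <<'E'
from h import *
st(); Y=1.703
for n in('scene','top','wrist'):
  w=snap(n,n+'7.png')
  for d in finder.silhouettes('bottle1',n):
    b=d['box']; u=[(b[0]+b[2])/2,(b[1]+b[3])/2]; x=ray(n,u,30)[:2]
    print(n,np.round(b),round(d['confidence'],2),fitb(n,d,x,4 if x[1]>100 else 0))
  for t in ('flap_left_edge','flap_right_edge'): print(t,[(np.round(e['uv']),round(e['confidence'],2)) for e in finder.pinpoint(t,n)])
a=cv2.imread('pics/scene7.png')[180:380,330:530];b=cv2.imread('pics/top7.png')[120:320,130:330]
o=cv2.resize(np.hstack([a,b]),(500,250)); o=np.vstack([o,cv2.resize(cv2.imread('pics/wrist7.png'),(500,350))])
cv2.imwrite('pics/c7.png',o)
plan([(*cw(0,178),240,Y),(*cw(0,178),134,Y)])
E
```

```text
t 29.38 [502.8 373.3 244.7] [-3.140e+00  1.000e-03  1.702e+00] F [-0.8 -0.2  0.2] w 0.1 0.0
scene [425. 279. 456. 313.] 0.7 (array([519.2, 244.2]), np.float64(0.11))
scene [390. 276. 412. 306.] 0.57 (array([530.2, 161.9]), np.float64(0.18))
flap_left_edge [(array([418., 300.]), 0.74)]
flap_right_edge [(array([362., 260.]), 0.84)]
top [220. 204. 252. 235.] 0.75 (array([531.5, 157.8]), np.float64(0.076))
top [188. 209. 218. 240.] 0.66 (array([520.9, 241.7]), np.float64(0.096))
flap_left_edge [(array([144., 227.]), 0.88), (array([238., 219.]), 0.28)]
flap_right_edge [(array([276., 207.]), 0.81)]
wrist [312. 362. 318. 372.] 0.5 (array([519.7, 231.5]), np.float64(0.983))
flap_left_edge []
flap_right_edge []
-> [502.07, 376.25, 240.0, 1.7]
    [0.014, -0.003, 0.047] [0, 0, np.float64(-0.0001)] 1
-> [502.07, 376.25, 134.0, 1.7]
    [0.0, -0.0, 0.883] [0, 0, np.float64(-0.0)] 2
```

View pics/c7.png

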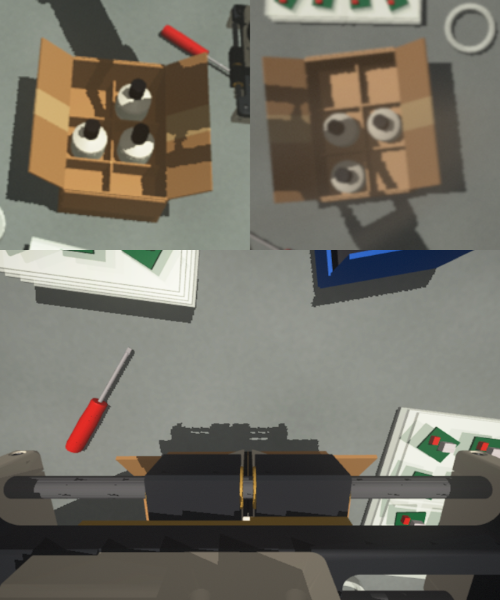

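All three bottles stand upright in separate cells (top crop (342,128), (384,124), (347,177)), both flaps are still open, and the closed gripper is outside the left flap. Now I close the left flap.

send_rows(offset=[[0.014,0,0.4],[0.014,0,0.75],[0.014,0,0.92],[0.014,0,0.92]], delta_rot=[[0,0,0],[0,0,0],[0,0,0],[0,0,0]])

```text
time: 30.48
tool_pos: [501.5, 375.8, 133.5]
tcp_rot: [-3.138, 0.002, 1.703]
contact_force: [0.0, -0.4, 0.4]
grip_width: 0.2
finger_force: 0.0
```

send_rows(offset=[[-0.12,0,0],[-0.24,0,0],[-0.34,0,0],[-0.44,0,0],[-0.54,0,0],[-0.64,0,0],[-0.74,0,0],[-0.84,0,0]], delta_rot=[[0,0,0],[0,0,0],[0,0,0],[0,0,0],[0,0,0],[0,0,0],[0,0,0],[0,0,0]])

```text
time: 31.48
tool_pos: [515.5, 275.8, 135.0]
tcp_rot: [-3.141, -0.0, 1.703]
contact_force: [-0.2, 3.8, 0.3]
grip_width: 0.8
finger_force: 1.3
```

```bash
python3 - <<'E'
from h import *
st()
plan([(*cw(0,60),132,1.703),(*cw(0,34),113,1.703)])
E
```

```text
t 31.48 [515.5 275.8 135. ] [-3.141 -0.     1.703] F [-0.2  3.8  0.3] w 0.8 1.2521927151829004
-> [517.6, 259.28, 132.0, 1.7]
    [-0.139, -0.001, 0.025] [0, 0, np.float64(-0.0001)] 1
-> [521.03, 233.5, 113.0, 1.7]
    [-0.217, -0.0, 0.158] [0, 0, np.float64(-0.0)] 1
```

send_rows(offset=[[-0.07,0,0.015],[-0.14,0,0.03],[-0.2,0,0.065],[-0.25,0,0.1],[-0.3,0,0.135],[-0.35,0,0.165],[-0.36,0,0.18],[-0.36,0,0.18]], delta_rot=[[0,0,0],[0,0,0],[0,0,0],[0,0,0],[0,0,0],[0,0,0],[0,0,0],[0,0,0]])

```text
time: 32.48
tool_pos: [521.3, 233.3, 113.4]
tcp_rot: [-3.141, 0.0, 1.702]
contact_force: [-0.8, -0.6, -0.9]
grip_width: 0.5
finger_force: 0.0
```

send_rows(offset=[[0,0,-0.4],[0,0,-0.8],[-0.3,0,-0.92],[-0.7,0,-0.92],[-0.95,0,-0.92],[-0.95,0,-0.92]], delta_rot=[[0,0,0],[0,0,0],[0,0,0],[0,0,0],[0,0,0],[0,0,0]])

```text
time: 33.22
tool_pos: [536.5, 118.9, 224.1]
tcp_rot: [-3.142, 0.001, 1.7]
contact_force: [0.2, -0.1, 0.0]
grip_width: 0.3
finger_force: 0.0
```

send_rows(offset=[[-0.4,0,-0.1],[-0.8,0,-0.1],[-0.82,0,-0.1],[-0.82,0,-0.1]], delta_rot=[[0,0,0],[0,0,0],[0,0,0],[0,0,0]])

```text
time: 33.72
tool_pos: [549.1, 24.1, 235.9]
tcp_rot: [-3.141, -0.001, 1.703]
contact_force: [0.1, 0.4, -0.2]
grip_width: 0.2
finger_force: 0.0
```

```bash
python3 - <<'E'
from h import *
st()
plan([(*cw(0,-178),134,1.703)])
snap('scene','s8.png');snap('top','t8.png')
a=cv2.imread('pics/s8.png')[180:380,330:530];b=cv2.imread('pics/t8.png')[120:320,130:330]
cv2.imwrite('pics/c8.png',cv2.resize(np.hstack([a,b]),None,fx=2,fy=2,interpolation=cv2.INTER_CUBIC))
E
```

```text
t 33.73 [549.1  24.1 235.9] [-3.141e+00 -1.000e-03  1.703e+00] F [ 0.1  0.4 -0.2] w 0.2 0.0
-> [548.93, 23.35, 134.0, 1.7]
    [-0.006, -0.002, 0.849] [0, 0, np.float64(-0.0001)] 2
```

View pics/c8.png

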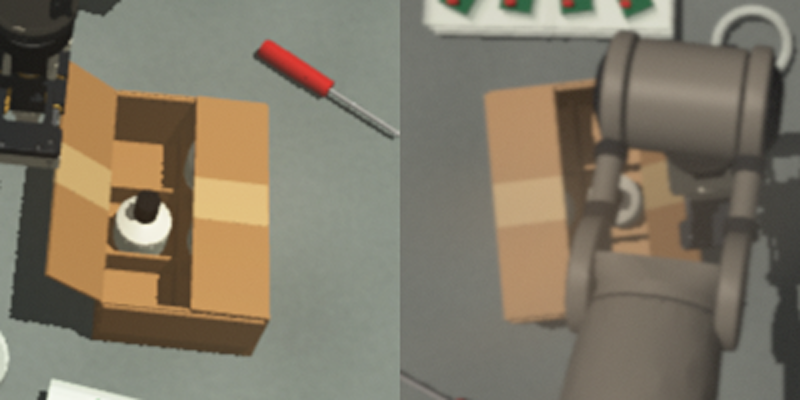

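The left flap now lies flat (left crop (230,205)) and the bottles are undisturbed. Now the right flap, done the same way.

send_rows(offset=[[-0.006,0,0.4],[-0.006,0,0.75],[-0.006,0,0.845],[-0.006,0,0.845]], delta_rot=[[0,0,0],[0,0,0],[0,0,0],[0,0,0]])

```text
time: 34.33
tool_pos: [549.5, 23.1, 134.9]
tcp_rot: [-3.141, -0.0, 1.704]
contact_force: [-0.3, 0.0, 0.4]
grip_width: 0.5
finger_force: 0.0
```

send_rows(offset=[[0.12,0,0],[0.24,0,0],[0.34,0,0],[0.44,0,0],[0.54,0,0],[0.64,0,0],[0.74,0,0],[0.84,0,0]], delta_rot=[[0,0,0],[0,0,0],[0,0,0],[0,0,0],[0,0,0],[0,0,0],[0,0,0],[0,0,0]])

```text
time: 35.33
tool_pos: [535.8, 122.6, 134.3]
tcp_rot: [-3.141, 0.001, 1.702]
contact_force: [1.4, -4.0, -0.1]
grip_width: 0.3
finger_force: 1.4
```

```bash
python3 - <<'E'
from h import *
st()
plan([(*cw(0,-34),113,1.703)])
E
```

```text
t 35.33 [535.8 122.6 134.3] [-3.141e+00  1.000e-03  1.702e+00] F [ 1.4 -4.  -0.1] w 0.3 1.3986598793417215
-> [529.97, 166.1, 113.0, 1.7]
    [0.366, -0.001, 0.178] [0, 0, np.float64(-0.0001)] 1
```

send_rows(offset=[[0.07,0,0.015],[0.14,0,0.03],[0.2,0,0.065],[0.25,0,0.1],[0.3,0,0.135],[0.35,0,0.165],[0.365,0,0.178],[0.365,0,0.178]], delta_rot=[[0,0,0],[0,0,0],[0,0,0],[0,0,0],[0,0,0],[0,0,0],[0,0,0],[0,0,0]])

```text
time: 36.33
tool_pos: [530.2, 165.8, 113.1]
tcp_rot: [-3.141, -0.0, 1.703]
contact_force: [0.4, 0.1, 0.3]
grip_width: 0.2
finger_force: 0.0
```

send_rows(offset=[[0,0,-0.4],[0,0,-0.8],[-0.3,0,-0.92],[-0.7,0,-0.92],[-0.95,0,-0.92],[-0.95,0,-0.92]], delta_rot=[[0,0,0],[0,0,0],[0,0,0],[0,0,0],[0,0,0],[0,0,0]])

```text
time: 37.08
tool_pos: [545.5, 50.7, 223.7]
tcp_rot: [-3.142, 0.0, 1.699]
contact_force: [-0.2, 0.7, -0.1]
grip_width: 0.2
finger_force: 0.0
```

send_rows(offset=[[-0.5,0,-0.1],[-0.95,0,-0.1],[-0.95,0,-0.1],[-0.95,0,-0.1]], delta_rot=[[0,0,0],[0,0,0],[0,0,0],[0,0,0]])

```text
time: 37.58
tool_pos: [560.1, -59.2, 235.5]
tcp_rot: [-3.141, -0.001, 1.703]
contact_force: [-0.6, 0.7, 0.3]
grip_width: 0.4
finger_force: 0.0
```

send_rows(offset=[[-0.5,-0.3,-0.1],[-0.95,-0.6,-0.1],[-0.95,-0.6,-0.1],[-0.95,-0.6,-0.1],[-0.95,-0.6,-0.1]], delta_rot=[[0,0,0],[0,0,0],[0,0,0],[0,0,0],[0,0,0]])

```text
time: 38.2
tool_pos: [504.5, -181.0, 247.7]
tcp_rot: [3.141, -0.001, 1.705]
contact_force: [0.1, -0.6, -0.8]
grip_width: 0.6
finger_force: 0.0
```

```bash
python3 - <<'E'
from h import *
st()
snap('scene','s9.png');snap('top','t9.png')
a=cv2.imread('pics/s9.png')[180:380,330:530];b=cv2.imread('pics/t9.png')[120:320,130:330]
o=cv2.resize(np.hstack([a,b]),(520,260),interpolation=cv2.INTER_CUBIC)
cv2.imwrite('pics/c9.png',np.vstack([o,cv2.resize(cv2.imread('pics/s9.png'),(520,330))]))
E
```

```text
t 38.2 [ 504.5 -181.   247.7] [ 3.141e+00 -1.000e-03  1.705e+00] F [ 0.1 -0.6 -0.8] w 0.6 0.0
```

View pics/c9.png

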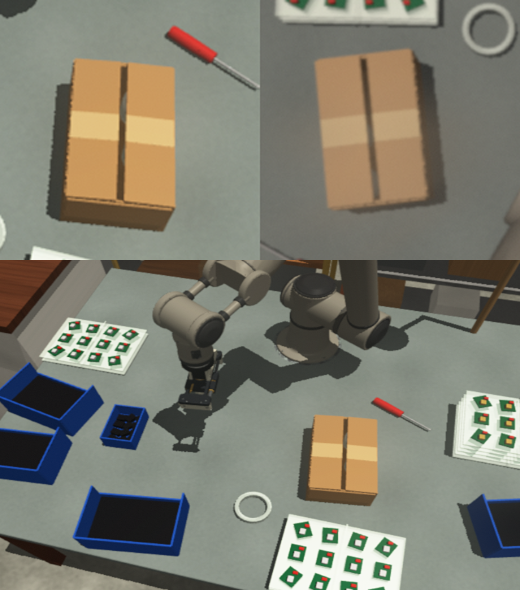

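Both flaps lie flat with the even middle gap, the bench is clear of bottles, and nothing else has moved. Handing in.

```bash
python3 -c "
from h import *
print(ticket.close_job())"
```

```text
the job is handed in; nothing more can be done
None
```

I swung both flaps back, stood the two bench bottles in free cells beside the packed one, folded both flaps flat and handed the job in at about 38 s; the hand-in gave no verdict, but the last pictures show the carton closed and the bin, tape roll and screwdriver where they were.

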